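# Bring the red ink pot under the magnifier

### The job

Push a bare spoke of the ink carousel round with a fingertip until the pot with the red lid stands squarely at the white pointer; then push the blue arm of the magnifier round until its lens is centred over that pot. Push only: do not push on, lift or tip any pot, leave the other things on the table where they are, and finish with both at rest and the hand clear.

Things in the scene. Friction and masses are not known exactly. Their poses are not given: they have to be found in the camera images.
- pot_red: Small closed ink pot with a red lid, 34 mm in diameter and 30 mm tall; loose in one of the four holders of the carousel, its underside 34 mm and its top 64 mm above the table. Origin: centre of its underside.
- pot_green: The same pot with a green lid.
- pot_yellow: The same pot with a yellow lid.
- pot_blue: The same pot with a blue lid.
- carousel: Ink carousel, turns either way on an upright axis, no stop within a full turn; stays where left (0.07 N m friction). Origin: on the axis at table height. Four bare aluminium spokes, 16 mm wide, 26 to 42 mm above the table, along its +x, +y, -x, -y, out to 80 mm from the axis; each ends in a round grey pot holder, 46 mm across, rim 42 mm above the table, centred 105 mm from the axis.
- hub (a point): Point on the carousel's axis, 34 mm above the table, inside its dark hub (44 mm across, top 54 mm above the table). Between the spokes only the black plate of the fixed stand lies below, its top 10 mm above the table.
- mark (a point): Point 105 mm from the axis, 34 mm above the table, in line with the white pointer fixed on the rim of the black stand (round, 280 mm across); where the centre of a pot's underside lies when that pot stands at the pointer. On the stand's side towards the robot.
- pivot (a point): Upright pivot of the magnifier's swing arm, at mid-height of the arm (89 mm above the table), on top of a steel post 28 mm across and 150 mm from the mark; highest point 96 mm above the table.
- lens (a point): Centre of the magnifier's lens: a clear round lens in a black ring, 60 mm inside and 68 mm outside, 84 to 94 mm above the table, 150 mm from the pivot. A straight blue arm, 14 mm wide and from 82 to 96 mm above the table, runs from the pivot to the ring.
- loupe (a joint): Angle of the magnifier's arm about its upright pivot, rad: 0 when the lens is over the mark, growing anticlockwise seen from above, parked at 2.0 to 2.55; stops at -0.5 and 2.9. It stays where it is left (about 0.06 N m of friction).
- ink_bottle: Bystander: black ink bottle, 42 mm across, 130 mm tall. Origin: centre of its underside.
- tub: Bystander: white tub with a blue band, 84 mm across, 85 mm tall. Origin: centre of its underside.
- soap_bottle: Bystander: green soap bottle, 62 mm across, 160 mm tall. Origin: centre of its underside.
- tape_roll: Bystander: roll of paper tape lying flat, 90 mm across, 22 mm tall. Origin: centre of its underside.
- spatula: Bystander: wooden spatula lying flat, 19 x 150 x 5 mm. Origin: centre of its underside.
Things that resemble listed ones, but are neither listed nor needed, are in the scene too. Leave any pink or purple look-alike of the pot_blue alone.

How it is judged:
By the outcome, as a careful person would: the job done as asked, in the order asked, and still so for the second after the job is handed in, with the robot touching nothing.
It also fails if it takes over 61 s, if anything falls off the work surface, if the arm or the gripper's body presses on something with over 40 N, if the wrist force passes 120 N, or if a joint passes its speed limit or range.

### The arm

A 7-joint arm with a two-finger parallel gripper is mounted at the origin on the work surface. World frame = base frame: x ahead of the robot, y to its left, z up, the work surface at z = 0. Lengths are in mm, angles in rad, forces in N, time in s.
With the tool pointing down it reaches from about 400 to 875 mm from the base axis. Payload 4.4 kg.
Tool frame: the origin (TCP) lies at the very end of the fingers, on their centre line; the grasp point (between the pads) lies 19 mm behind it; z points along the fingers, y is the line along which they close (so a half turn about z gives the same grasp; the last joint's range is limited). The gripper opens to 85 mm and grips with 20 to 120 N. Pads are 22 mm wide; open, the fingers measure 114 mm over their backs; the gripper's body (76 mm by 85 mm) begins 54 mm behind the grasp point. The pads swing forward as they close: fully open they stand 13 mm farther back than shut.
Start: joints at [-1.39, 0.628, 0.038, 1.517, -0.027, 0.996, -0.02], TCP at [158.771, 630.325, 231.313] pointing down, gripper open.
Joint ranges: [-3.06, 3.06], [-0.37, 2.12], [-1.25, 1.32], [0.18, 2.47], [-1.1, 4.24], [0.23, 1.98], [-2.94, 2.94]. Speed limits (rad/s): [2.57, 2.57, 3.14, 3.14, 3.14, 3.14, 3.14].

### API

Orientations are given as [roll, pitch, yaw] about the fixed x, y, z axes, in that order (R = Rz(yaw) Ry(pitch) Rx(roll)).
In Python, from cell import monitor, viewer, workorder gives the robot as it stands.
- The arm moves only by the tool arm_command, never from a script. Its argument "series" is one flat list of numbers, 5 for each row, row after row: the opening in per cent of the stroke, from 0 (shut) to 100 (fully open), then the shift along the tool's x, y, z in cm, then the turn about the tool's z in degrees. In form: [claw, x, y, z, roll, claw, x, y, z, roll, ...]. A call has exactly 5 rows; each row is the pose to reach, as a shift and turn from the pose commanded when the call began, along the tool's axes at that moment; what a row does not reach only later rows make up. A row lasts 1/12 s, in which the tool goes at most 41.7 mm and 7.16 degrees, less where a joint would pass 70% of its speed; a pose out of reach is approached as far as the arm can. A call with a gripper value outside its range is refused whole. The fingers move at their own pace and stop on an object; the grip force is fixed at half the most. Time passes only in rows, so rows that repeat a pose let the fingers close, or fill a call up. It gives the time, the measured TCP pose, the force, the opening and the grip force at its end, in the units of the state.
- monitor.read_state(): the state, without advancing time (a new reading comes with each control period).
- viewer.get_image(name): name is "scene" or "top" or "wrist"; returns (picture, depth): 384x512x3 uint8, red, green, blue; 384x512 float32, mm along the optical axis (not along the pixel's ray), 0 where there is no reading.
- viewer.camera_model(name): a dict with "mtx" (3x3 intrinsics, pixels), "R" (3x3) and "t" (3): a world point X has camera coordinates R X + t. Camera axes: x right, y down, z forward; pixel columns grow to the right and rows downward; lengths in mm; the calibration is good to about 2 mm. A picture is of the moment at which its call begins: read the wrist's pose just before it. camera_model takes no time and is no camera call; for the wrist camera it gives the pose at the moment of the call.
- workorder.finish_job(): hands the job in; it is judged then, once.
The state is a dict: "clock": time; "qpos": joint angles; "qd": joint speeds; "tau": joint torques, N m; "eef_pos": TCP position; "tool_rot": TCP orientation; "force": force on the tool from outside, world axes, zero at the start; "torque": the same for the moment, N m; "width": finger opening in mm; "gripper_force": force on a finger pad.
Only numpy, scipy, OpenCV 4.12 (cv2) and the standard library are available. Lean on these libraries where they do the work, as an engineer would, in place of code of your own. Each camera call takes 0.05 s, during which the arm holds its last target. There are 200 camera calls.

## Working session

There is one attempt and no reset: what is moved stays moved. The work goes in short steps, Python scripts to look and compute and a tool call to move; the robot and the scene stay as the last step left them, time stands still between calls to the robot, and variables do not carry over. Pictures are saved under pics/ and viewed, at most 14 in all, crops included, and the job is handed in when it is done.

Besides the shell and the picture viewer there is one more tool, called after "Emit:" in YAML: its name, and indented under it one key for each argument. arm_command: Moves the arm, as the interface text tells. Its arguments: {"type":"object","properties":{"series":{"type":"array","items":{"type":"number"}}},"required":["series"]}

```bash
mkdir -p pics
python3 - <<'E'
from cell import monitor, viewer
import cv2,numpy as np
s=monitor.read_state();print(s['clock'],s['eef_pos'],s['tool_rot'],s['width'])
for n in ['top','scene']:
    p,d=viewer.get_image(n);m=viewer.camera_model(n)
    np.savez(f'{n}0.npz',p=p,d=d,**m)
    cv2.imwrite(f'pics/{n}0.png',p[:,:,::-1])
    print(n,(-m['R'].T@m['t']).round())
E
```

```text
0.0 [158.594753   629.72211417 230.40248839] [-3.13972836e+00  3.12506242e-05  2.89485414e+00] 85.2969536761757
top [ 341.    2. 1383.]
scene [1426.  215.  596.]
```

View pics/top0.png

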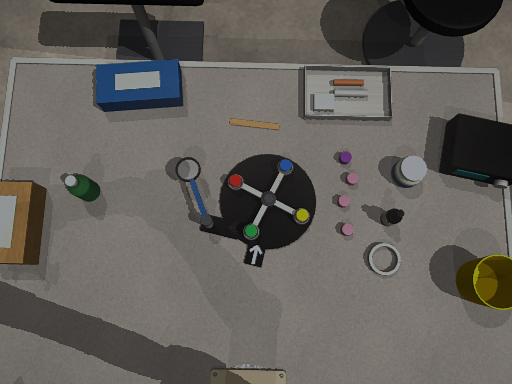

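View pics/scene0.png

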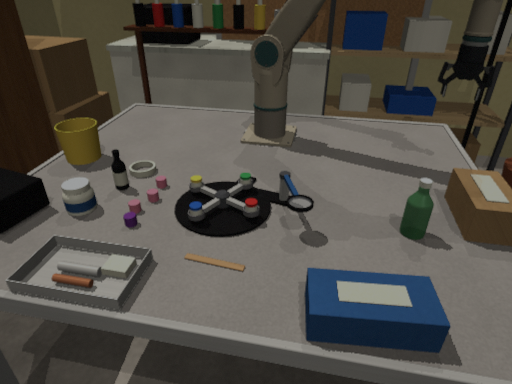

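The top view shows the carousel hub at about (268,199), with red at (236,181), green at (251,231), yellow at (302,215) and blue at (285,166). The pointer is at (255,254), the pivot at about (207,222) and the lens at (188,169).

```bash
cat > h.py <<'E'
import cv2,numpy as np
from cell import monitor, viewer
def ray(m,u,v,z):
    d=m['R'].T@np.linalg.inv(m['mtx'])@np.array([u,v,1.]);c=-m['R'].T@m['t']
    return (c+d*(z-c[2])/d[2])[:2]
def hsv(p): return cv2.cvtColor(p,cv2.COLOR_RGB2HSV)
def blobs(mask,minA=15):
    n,l,s,c=cv2.connectedComponentsWithStats(mask.astype(np.uint8))
    return [(s[i,4],c[i],l==i) for i in range(1,n) if s[i,4]>=minA]
HUE={'red':(0,6),'green':(55,80),'yellow':(24,34),'blue':(105,118)}
def cmask(p,k,smin=120,vmin=70):
    h=hsv(p);H=h[...,0].astype(int);a,b=HUE[k]
    m=(H>=a)&(H<=b)
    if k=='red': m|=H>=174
    return m&(h[...,1]>smin)&(h[...,2]>vmin)
E
python3 - <<'E'
from h import *
m=dict(np.load('top0.npz'));p=m['p']
roi=np.zeros(p.shape[:2],bool);roi[145:270,170:325]=1
for k in HUE:
    for A,c,l in blobs(cmask(p,k)&roi): 
        z=64 if A<300 and k!='blue' else 64
        print(k,A,c.round(1),ray(m,*c,z).round(1), cv2.minAreaRect(np.argwhere(l)[:,::-1].astype(np.float32)))
h=hsv(p)
w=(h[...,1]<50)&(h[...,2]>170)&roi
for A,c,l in blobs(w):print('w',A,c.round(1),ray(m,*c,10).round(1))
cv2.imwrite('pics/crop.png',cv2.resize(p[145:275,165:330,::-1],None,fx=4.6,fy=4.6,interpolation=cv2.INTER_CUBIC))
E
```

```text
red 119 [235.  180.1] [612.9  49.3] ((235.00001525878906, 180.0), (11.31370735168457, 11.31370735168457), 45.0)
green 115 [250.6 230.5] [472.7   2.3] ((250.5, 230.5), (11.0, 11.0), 90.0)
yellow 120 [301.7 214.6] [ 519.9 -137.8] ((301.5, 214.5), (11.0, 11.0), 90.0)
blue 111 [285.3 164.7] [660.5 -91.3] ((285.2500305175781, 164.75001525878906), (11.31370735168457, 10.60660171508789), 45.0)
blue 182 [197.5 196.9] [562.4 152.1] ((197.5181121826172, 196.85067749023438), (38.006011962890625, 4.708709239959717), 70.34617614746094)
```

View pics/crop.png

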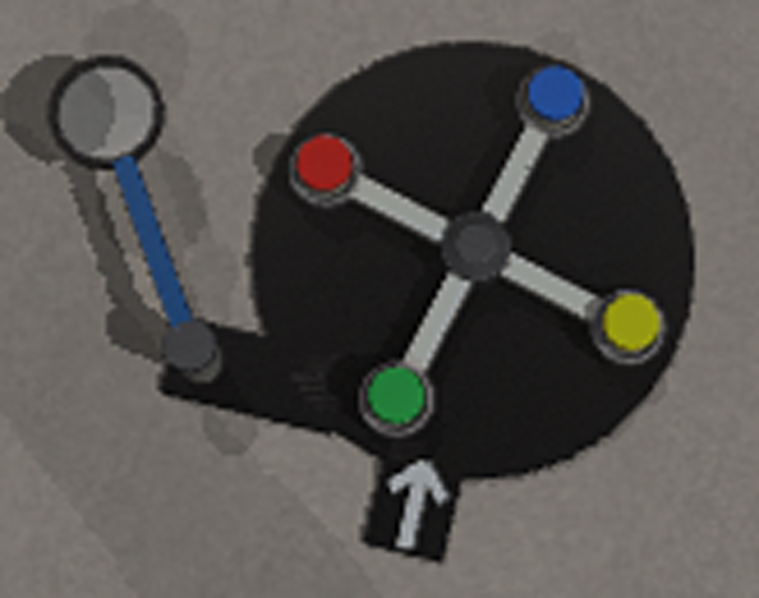

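The enlarged crop agrees: the arrow runs from tail (253,263.5) to tip (257,245.4) and points at the hub. The pivot cap is at about (206.3,219.5) and the lens at about (188,169).

Run:
```python
from h import *
m=dict(np.load('top0.npz'));p=m['p']
h=hsv(p)
w=(h[...,2]>115)&(h[...,1]<60);r=np.zeros_like(w);r[243:265,248:263]=1
for A,c,l in blobs(w&r,10):
    P=np.array([ray(m,v,u,11) for u,v in np.argwhere(l)]);print(A,c)
    mu=P.mean(0);d=np.linalg.svd(P-mu)[2][0];hub=np.array([566.5,-44.4])
    print('pointer',mu.round(1),'axisdir',np.degrees(np.arctan2(d[1],d[0])),'from hub',np.degrees(np.arctan2(*(mu-hub)[::-1])))
piv=ray(m,206.3,219.5,96);print('pivot',piv)
print('lens',ray(m,188,169,94), 'arm mid',ray(m,197.5,196.9,96))
for pt in [(236,181),(302,215)]:pass
```

```text
89 [254.84269663 252.70786517]
pointer [415.4 -11.1] axisdir 168.8119400479188 from hub 167.5840557750941
pivot [496.16172438 122.16674549]
lens [634.66881105 178.50477861] arm mid [557.18381939 148.62043696]
```

Emit:
arm_command:
  series: [0, -0.1, -4, 0, 0, 0, -2, -8, 0, 0, 0, -4, -12, 0, 0, 0, -6.6, -15, 0, 0, 0, -9, -18, 0, 0]

```text
clock: 0.52
eef_pos: [201.6, 431.9, 231.0]
tool_rot: [-3.141, -0.0, 2.897]
force: [1.7, -0.2, -0.7]
width: 25.7
gripper_force: 0.0
```

Emit:
arm_command:
  series: [0, -3.3, -2, 0, 0, 0, -6.6, -4, 0, 0, 0, -10, -6, 0, 0, 0, -13.3, -8, 0, 0, 0, -16.6, -10, 0, 0]

```text
clock: 0.93
eef_pos: [339.3, 294.9, 231.3]
tool_rot: [-3.142, -0.0, 2.895]
force: [0.4, 1.3, -0.6]
width: -0.0
gripper_force: 0.0
```

Emit:
arm_command:
  series: [0, -3.3, -2, 0, 0, 0, -6.6, -4, 0, 0, 0, -10, -6, 0, 0, 0, -13.3, -8, 0, 0, 0, -16.6, -10, 0, 0]

```text
clock: 1.35
eef_pos: [475.9, 157.3, 231.1]
tool_rot: [-3.141, -0.0, 2.895]
force: [0.9, 1.0, -0.3]
width: -0.1
gripper_force: 0.0
```

Emit:
arm_command:
  series: [0, -3.3, -2, 0, 0, 0, -6.6, -4, 0, 0, 0, -10, -6, 0, 0, 0, -13.3, -8, 0, 0, 0, -16.6, -10, 0, 0]

```text
clock: 1.77
eef_pos: [612.4, 19.8, 230.9]
tool_rot: [-3.141, -0.001, 2.895]
force: [1.2, 0.3, 0.7]
width: 0.0
gripper_force: 0.0
```

Run:
```python
from h import *
s=monitor.read_state();print(s['clock'],s['eef_pos'],s['tool_rot'],s['qpos'],s['width'])
m=viewer.camera_model('wrist');p,d=viewer.get_image('wrist')
np.savez('w1.npz',p=p,d=d,**m);cv2.imwrite('pics/w1.png',p[:,:,::-1])
print(-m['R'].T@m['t'])
for k in HUE:
    for A,c,l in blobs(cmask(p,k),80): print(k,A,c.round(1),ray(m,*c,64).round(1))
```

```text
1.7667 [612.37525717  19.8401269  230.92640932] [-3.14149035e+00 -7.86487622e-04  2.89459359e+00] [-0.1496255   0.57642437  0.11506768  1.62889301 -0.07764742  0.94152273
  1.31658207] 0.02922157567603801
[549.86809503  35.6810818  374.01574439]
red 1058 [277.  180.9] [620.7  43.8]
green 872 [189.9  40.2] [477.7  -2.5]
yellow 265 [ 73.5 135.3] [ 530.  -134.3]
blue 1219 [378.5  94.5] [564.2 153. ]
blue 647 [158.4 251. ] [663.6 -93.9]
blue 2811 [484.8 322.5] [835.8 233.5]
```

View pics/w1.png

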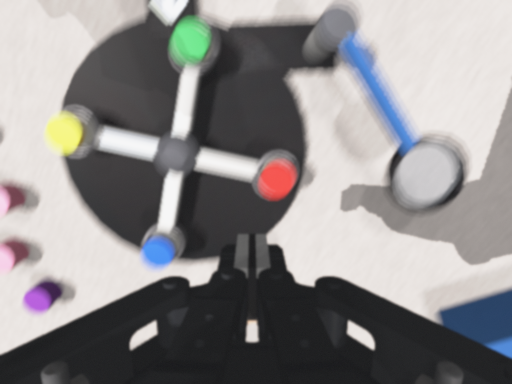

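The wrist view is blurred by motion, with red at (277,181) and the hub at (177,153). I'll move over the entry gap, settle and look again.

Emit:
arm_command:
  series: [0, -1.1, -3.6, 0, 0, 0, -1.1, -3.6, 0, 0, 0, -1.1, -3.6, 0, 0, 0, -1.1, -3.6, 0, 0, 0, -1.1, -3.6, 0, 0]

```text
clock: 2.23
eef_pos: [613.1, -14.4, 231.1]
tool_rot: [3.141, -0.001, 2.897]
force: [0.6, 0.1, -0.0]
width: -0.1
gripper_force: 0.0
```

```bash
cat >> h.py <<'E'
def look(n,save=None):
    m=viewer.camera_model(n);p,d=viewer.get_image(n)
    if save: np.savez(save+'.npz',p=p,d=d,**m);cv2.imwrite(f'pics/{save}.png',p[:,:,::-1])
    return m,p,d
def pots(n,minA,save=None):
    m,p,d=look(n,save);o={}
    for k in HUE:
        for A,c,l in blobs(cmask(p,k),minA):
            q=ray(m,*c,64)
            if abs(np.hypot(*(q-[566.5,-44.4]))-105)<12: o[k]=q
    return o
E
python3 - <<'E'
from h import *
s=monitor.read_state();print(s['clock'],s['eef_pos'])
for n,a in (('wrist',200),('top',60)):
    o=pots(n,a,n+'2')
    c=np.mean([o[k] for k in o],0);print(n,{k:v.round(1) for k,v in o.items()},c)
    for k in o:print(k,np.degrees(np.arctan2(*(o[k]-c)[::-1])).round(1))
E
```

```text
2.2333 [613.06531017 -14.42665512 231.10458015]
wrist {'red': array([615.1,  48. ]), 'green': array([474.7,   1. ]), 'yellow': array([ 526.8, -131.3]), 'blue': array([660.9, -91.9])} [569.35593101 -43.53441479]
red 63.5
green 154.8
yellow -115.9
blue -27.8
top {'yellow': array([ 519.9, -137.8])} [ 519.92028823 -137.78457839]
yellow 0.0
```

Emit:
arm_command:
  series: [0, 0, 0, 4, 0, 0, 0, 0, 8, 0, 0, 0, 0, 12, 0, 0, 0, 0, 15, 0, 0, 0, 0, 17, 0]

```text
clock: 2.75
eef_pos: [611.3, -14.7, 58.0]
tool_rot: [-3.141, -0.004, 2.897]
force: [-0.2, 0.4, 1.2]
width: 0.0
gripper_force: 0.0
```

Emit:
arm_command:
  series: [0, 0, 0, 1.5, 0, 0, 0, 0, 2.5, 0, 0, 0, 0, 3.2, 0, 0, 0, 0, 3.4, 0, 0, 0, 0, 3.4, 0]

```text
clock: 3.17
eef_pos: [613.6, -15.8, 27.5]
tool_rot: [3.141, 0.0, 2.895]
force: [0.0, -0.0, 1.0]
width: 0.6
gripper_force: 0.0
```

```bash
cat > plan.py <<'E'
from h import *
X=np.array([-.970,.244]);Y=np.array([.244,.970])
def show(P,start):
    # print rows grouped per call: shifts from that call's start, cm
    P=np.vstack([start,P])
    for i in range(0,len(P)-1,5):
        D=(P[i+1:i+6]-P[i])/10;print([(round(float(a@X),1),round(float(a@Y),1)) for a in D])
E
python3 - <<'E'
from plan import *
s=monitor.read_state();q=s['eef_pos'];print(s['clock'],q,s['force'])
hub=np.array([566.8,-44.2]);e=q[:2]-hub;r=np.hypot(*e);a=np.degrees(np.arctan2(e[1],e[0]));print(r,a)
A=np.linspace(a,a+90,26)[1:];R=np.linspace(r,52,26)[1:]
show(hub+np.c_[R*np.cos(np.radians(A)),R*np.sin(np.radians(A))],q[:2])
E
```

```text
3.1667 [613.64217545 -15.78487061  27.48903446] [ 0.0376537  -0.00606317  0.96198225]
54.78694168712143 31.24159542597744
[(0.3, 0.2), (0.5, 0.4), (0.8, 0.6), (1.1, 0.8), (1.4, 0.9)]
[(0.3, 0.1), (0.6, 0.2), (1.0, 0.3), (1.3, 0.4), (1.6, 0.5)]
[(0.3, 0.0), (0.7, 0.0), (1.0, 0.0), (1.3, -0.0), (1.7, -0.1)]
[(0.3, -0.1), (0.6, -0.2), (1.0, -0.3), (1.3, -0.4), (1.6, -0.6)]
[(0.3, -0.2), (0.6, -0.4), (0.8, -0.6), (1.1, -0.8), (1.3, -1.0)]
```

Emit:
arm_command:
  series: [0, 0.3, 0.2, 0, 0, 0, 0.5, 0.4, 0, 0, 0, 0.8, 0.6, 0, 0, 0, 1.1, 0.8, 0, 0, 0, 1.4, 0.9, 0, 0]

```text
clock: 3.58
eef_pos: [602.6, -3.9, 28.0]
tool_rot: [3.141, 0.002, 2.895]
force: [0.9, -0.1, 0.7]
width: -0.0
gripper_force: 0.7
```

Emit:
arm_command:
  series: [0, 0.3, 0.1, 0, 0, 0, 0.6, 0.2, 0, 0, 0, 1.0, 0.3, 0, 0, 0, 1.3, 0.4, 0, 0, 0, 1.6, 0.5, 0, 0]

```text
clock: 4.0
eef_pos: [587.5, 5.1, 27.3]
tool_rot: [3.141, -0.0, 2.895]
force: [1.1, -0.8, -0.2]
width: 0.3
gripper_force: 0.8
```

Emit:
arm_command:
  series: [0, 0.3, 0, 0, 0, 0, 0.7, 0, 0, 0, 0, 1.0, 0, 0, 0, 0, 1.3, 0, 0, 0, 0, 1.7, -0.1, 0, 0]

```text
clock: 4.42
eef_pos: [571.3, 8.3, 27.4]
tool_rot: [3.141, 0.001, 2.895]
force: [2.7, -0.5, -0.6]
width: 0.1
gripper_force: 1.2
```

Emit:
arm_command:
  series: [0, 0.3, -0.1, 0, 0, 0, 0.6, -0.2, 0, 0, 0, 1.0, -0.3, 0, 0, 0, 1.3, -0.4, 0, 0, 0, 1.6, -0.6, 0, 0]

```text
clock: 4.83
eef_pos: [553.7, 6.5, 27.3]
tool_rot: [3.141, -0.0, 2.895]
force: [1.6, 1.2, 1.1]
width: 0.2
gripper_force: 1.0
```

Emit:
arm_command:
  series: [0, 0.3, -0.2, 0, 0, 0, 0.6, -0.4, 0, 0, 0, 0.8, -0.6, 0, 0, 0, 1.1, -0.8, 0, 0, 0, 1.1, -0.8, 0, 0]

```text
clock: 5.25
eef_pos: [539.7, 0.5, 27.1]
tool_rot: [-3.141, -0.003, 2.894]
force: [0.2, 0.7, -0.6]
width: -0.2
gripper_force: 0.1
```

Run:
```python
from plan import *
s=monitor.read_state();q=s['eef_pos'];print(s['clock'],q,s['force'])
hub=np.array([566.8,-44.2])
for n,a in (('wrist',200),('top',60)):
    for k,v in pots(n,a,n+'3').items():print(n,k,v.round(1),np.degrees(np.arctan2(*(v-hub)[::-1])).round(1))
e=q[:2]-hub;print(np.hypot(*e),np.degrees(np.arctan2(e[1],e[0])))
```

```text
5.25 [5.39704979e+02 5.33246516e-01 2.71122893e+01] [ 0.23108366  0.72698764 -0.64206855]
wrist red [480.8  12.9] 146.4
top green [ 508.1 -131.4] -123.9
top yellow [ 653.1 -103.3] -34.4
52.299173009767756 121.20337703316618
```

View pics/wrist3.png

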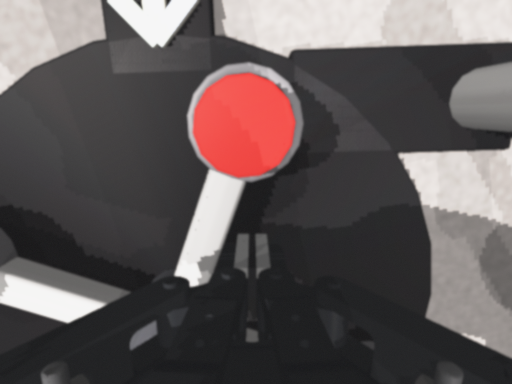

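The red pot is at (245,125), still short of the arrow tip at (157,46). That leaves about 22° to go.

Run:
```python
from plan import *
m=dict(np.load('wrist3.npz'));hub=np.array([566.8,-44.2])
t=ray(m,157,47,10);print('tip',t,np.degrees(np.arctan2(*(t-hub)[::-1])))
A=np.radians(np.linspace(121.2,142.2,11)[1:])
show(hub+52*np.c_[np.cos(A),np.sin(A)],hub+52*np.array([np.cos(np.radians(121.2)),np.sin(np.radians(121.2))]))
```

```text
tip [438.88531186 -18.88616901] 168.80601690572084
[(0.1, -0.1), (0.3, -0.3), (0.4, -0.4), (0.5, -0.6), (0.6, -0.7)]
[(0.1, -0.2), (0.2, -0.3), (0.3, -0.5), (0.4, -0.7), (0.5, -0.8)]
```

Emit:
arm_command:
  series: [0, 0.1, -0.1, 0, 0, 0, 0.3, -0.3, 0, 0, 0, 0.4, -0.4, 0, 0, 0, 0.5, -0.6, 0, 0, 0, 0.6, -0.7, 0, 0]

```text
clock: 5.77
eef_pos: [533.9, -4.6, 27.4]
tool_rot: [3.142, 0.0, 2.895]
force: [1.2, 0.5, 0.1]
width: 0.2
gripper_force: 0.7
```

Emit:
arm_command:
  series: [0, 0.1, -0.2, 0, 0, 0, 0.2, -0.3, 0, 0, 0, 0.3, -0.5, 0, 0, 0, 0.4, -0.7, 0, 0, 0, 0.4, -0.7, 0, 0]

```text
clock: 6.18
eef_pos: [527.3, -10.8, 27.2]
tool_rot: [-3.141, -0.001, 2.894]
force: [0.9, 0.2, -0.7]
width: -0.1
gripper_force: 0.2
```

Run:
```python
from plan import *
s=monitor.read_state();q=s['eef_pos'];print(s['clock'],q,s['force'])
hub=np.array([566.8,-44.2])
for n,a in (('wrist',200),('top',60)):
    for k,v in pots(n,a,n+'4').items():print(n,k,v.round(1),np.degrees(np.arctan2(*(v-hub)[::-1])).round(1))
e=q[:2]-hub;print(np.hypot(*e),np.degrees(np.arctan2(e[1],e[0])))
```

```text
6.1833 [527.34971085 -10.8080351   27.19793174] [ 0.87452556  0.19360048 -0.70229772]
wrist red [467.5 -15. ] 163.6
top green [ 536.1 -144.5] -107.0
top yellow [666.4 -75.2] -17.3
top blue [598.  58.] 73.0
51.68509102027112 139.75437433971325
```

View pics/wrist4.png

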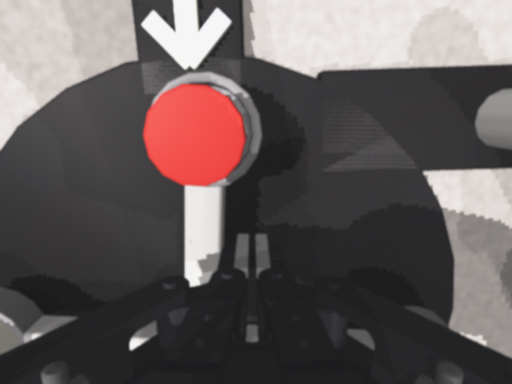

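The arrow's tip is now at (192,68), the red lid at (195,135) and the spoke's centre line at about column 204. The pot is a few degrees short of the pointer, so I'll fit the arrow properly.

Run:
```python
from plan import *
hub=np.array([566.8,-44.2])
ang=lambda v:np.degrees(np.arctan2(v[1],v[0])).round(2)
for n,roi in (('wrist4',(0,70,138,236)),('top4',(240,268,246,264)),('top0',(240,268,246,264))):
    m=dict(np.load(n+'.npz'));p=m['p'];h=hsv(p);y0,y1,x0,x1=roi
    r=np.zeros(p.shape[:2],bool);r[y0:y1,x0:x1]=1
    w=(h[...,2]>(200 if n[0]=='w' else 110))&(h[...,1]<60)&r
    for A,c,l in blobs(w,50):
        P=np.array([ray(m,v,u,10) for u,v in np.argwhere(l)]);mu=P.mean(0);C=np.cov((P-mu).T);
        tip=P[np.argmax(P[:,0])]
        print(n,A,c.round(1),'mean',mu.round(1),ang(mu-hub),'tip',tip.round(1),ang(tip-hub))
# fixed stand: circle centre in top0
m=dict(np.load('top0.npz'));h=hsv(m['p']);b=blobs(h[...,2]<45,2000)
for A,c,l in b:
    if l[190,240]: 
        P=np.array([ray(m,v,u,10) for u,v in np.argwhere(l)]).astype(np.float32)
        pts=P[(P[:,0]>500)];pts=pts[pts[:,1]<60]
        hull=cv2.convexHull(pts)[:,0];hull=hull[hull[:,0]>520];hull=hull[hull[:,1]<50]
        M=np.c_[2*hull,np.ones(len(hull))];s=np.linalg.lstsq(M,(hull**2).sum(1),rcond=None)[0];print('stand',s[:2],np.sqrt(s[2]+s[0]**2+s[1]**2))
```

```text
wrist4 3104 [186.8  32.4] mean [424.1 -15.1] 168.48 tip [439.1 -15.7] 167.43
top4 171 [251.9 246.5] mean [432.8  -2.3] 162.63 tip [451.4 -19.3] 167.84
top0 96 [254.8 252.8] mean [415.1 -11. ] 167.65 tip [437.2 -14. ] 166.87
stand [566.28846896 -44.22339686] 138.24405750416562
```

Emit:
arm_command:
  series: [0, 0.1, -0.1, 0, 0, 0, 0.1, -0.2, 0, 0, 0, 0.2, -0.3, 0, 0, 0, 0.2, -0.4, 0, 0, 0, 0.2, -0.4, 0, 0]

```text
clock: 6.7
eef_pos: [525.2, -13.6, 27.3]
tool_rot: [-3.142, -0.0, 2.895]
force: [0.8, 0.5, -0.6]
width: 0.4
gripper_force: 0.5
```

```bash
cat > chk.py <<'E'
import sys
from plan import *
s=monitor.read_state();q=s['eef_pos'];print(s['clock'],q,s['force'])
hub=np.array([566.8,-44.2]);off={'red':0,'green':90,'yellow':180,'blue':270}
for n,a in (('wrist',200),('top',60)):
    for k,v in pots(n,a,n+sys.argv[1]).items():print(n,k,v.round(1),'red at',(np.degrees(np.arctan2(*(v-hub)[::-1])).round(1)-off[k])%360)
E
python3 chk.py 5
```

```text
6.7 [525.19641724 -13.64588211  27.26985925] [ 0.80549567  0.5131478  -0.5952074 ]
wrist red [465.8 -21.4] red at 167.3
top green [ 542.4 -146.2] red at 166.5
top yellow [668.4 -69. ] red at 166.3
top blue [591.6  57.7] red at 166.3
```

Emit:
arm_command:
  series: [0, 0, 0, 0, 0, 0, 0.05, -0.1, 0, 0, 0, 0.05, -0.1, 0, 0, 0, 0.05, -0.1, 0, 0, 0, 0.05, -0.1, 0, 0]

```text
clock: 7.22
eef_pos: [524.8, -14.4, 27.3]
tool_rot: [3.142, 0.0, 2.895]
force: [1.2, 0.6, -0.6]
width: 0.2
gripper_force: 0.5
```

```bash
python3 chk.py 6
```

```text
7.2167 [524.76551526 -14.39901041  27.31632215] [ 1.24823673  0.58503306 -0.62447736]
wrist red [465.3 -23.3] red at 168.4
top green [ 544.1 -146.7] red at 167.5
top yellow [669.  -66.7] red at 167.6
top blue [589.4  57.8] red at 167.5
```

Emit:
arm_command:
  series: [0, -0.3, 0.7, 0, 0, 0, -0.6, 1.4, 0, 0, 0, -0.6, 1.4, -2, 0, 0, -0.6, 1.4, -6, 0, 0, -0.6, 1.4, -10, 0]

```text
clock: 7.73
eef_pos: [532.7, -1.5, 127.2]
tool_rot: [-3.14, -0.004, 2.896]
force: [1.2, 1.1, 0.1]
width: 0.1
gripper_force: 0.0
```

Emit:
arm_command:
  series: [0, -2, 0, -4, 0, 0, -4, 0, -8, 0, 0, -7, 0, -12, 0, 0, -7, 0, -12, 0, 0, -7, 0, -12, 0]

```text
clock: 8.15
eef_pos: [606.3, -19.6, 251.5]
tool_rot: [3.14, 0.009, 2.894]
force: [-0.1, -0.5, -0.7]
width: -0.1
gripper_force: 0.0
```

Emit:
arm_command:
  series: [0, 0, 0, 0, 0, 0, 0, 0, 0, 0, 0, 0, 0, 0, 0, 0, 0, 0, 0, 0, 0, 0, 0, 0, 0]

```text
clock: 8.57
eef_pos: [600.8, -19.1, 246.2]
tool_rot: [-3.141, -0.002, 2.895]
force: [-0.7, -0.1, 0.1]
width: 0.3
gripper_force: 0.0
```

```bash
python3 chk.py 7
```

```text
8.5667 [600.81704196 -19.10721565 246.22831779] [-0.65346169 -0.08529224  0.11242583]
wrist red [466.2 -23.3] red at 168.3
wrist green [ 549.  -145.9] red at 170.1
wrist yellow [665.3 -69.9] red at 165.4
wrist blue [590.9  56.7] red at 166.5
top green [ 544.1 -146.7] red at 167.5
top blue [589.2  64.5] red at 168.4
```

View pics/wrist7.png

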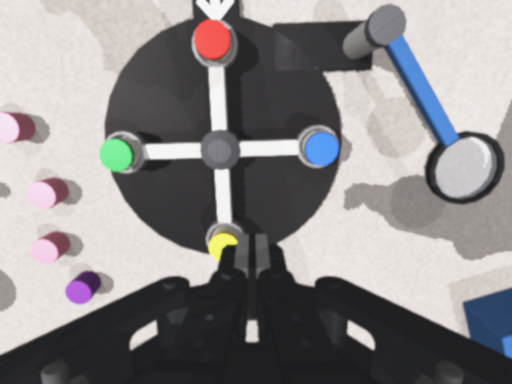

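The red lid at (212,40), its spoke and the arrow tip at (215,18) are in line. The arm is parked with its pivot at (386,24) and the lens at (465,167).

Run:
```python
from plan import *
m=dict(np.load('wrist7.npz'));print('piv',ray(m,387,23,96),'lens',ray(m,465,167,94))
for n in('wrist7','top7'):
    m=dict(np.load(n+'.npz'))
    for A,c,l in blobs(cmask(m['p'],'blue'),100):
        q=ray(m,*c,96);print(n,A,c,q)
piv=np.array([496.,122.]);q=monitor.read_state()['eef_pos'][:2]
A=np.radians(np.linspace(43.8,-76.2,31));P=piv+80*np.c_[np.cos(A),np.sin(A)]
D=(P[0]-q)/10;print('go',P[0],D@X,D@Y)
show(P[1:],P[0])
```

```text
piv [497.06508589 122.7481593 ] lens [635.38514526 177.42289508]
wrist7 2253 [421.3364403   91.18908123] [557.90925392 144.38803759]
wrist7 902 [321.79379157 148.63858093] [585.78493351  50.78149229]
wrist7 2295 [492.00915033 321.38649237] [808.75619251 191.27748538]
top7 2402 [136.9725229   81.01207327] [888.00302216 336.39016048]
top7 181 [197.54143646 196.8839779 ] [557.23056508 148.51003023]
go [553.74081825 177.37145391] 9.41161499749644 17.91624871320068
[(-0.5, -0.3), (-0.9, -0.7), (-1.3, -1.0), (-1.7, -1.4), (-2.1, -1.9)]
[(-0.3, -0.5), (-0.6, -0.9), (-0.9, -1.4), (-1.1, -1.9), (-1.3, -2.5)]
[(-0.2, -0.5), (-0.3, -1.1), (-0.3, -1.6), (-0.4, -2.2), (-0.4, -2.8)]
[(0.0, -0.6), (0.1, -1.1), (0.2, -1.7), (0.4, -2.2), (0.6, -2.7)]
[(0.2, -0.5), (0.5, -1.0), (0.8, -1.5), (1.1, -1.9), (1.5, -2.4)]
[(0.4, -0.4), (0.8, -0.8), (1.2, -1.1), (1.7, -1.4), (2.2, -1.7)]
```

Emit:
arm_command:
  series: [0, 1.9, 3.6, 0, 0, 0, 3.8, 7.2, 0, 0, 0, 5.6, 10.7, 0, 0, 0, 7.5, 14.3, 0, 0, 0, 9.4, 17.9, 0, 0]

```text
clock: 9.08
eef_pos: [553.6, 178.7, 247.2]
tool_rot: [-3.142, -0.0, 2.894]
force: [1.4, 1.0, -0.3]
width: -0.2
gripper_force: 0.0
```

Emit:
arm_command:
  series: [0, 0, 0, 0, 0, 0, 0, 0, 0, 0, 0, 0, 0, 3, 0, 0, 0, 0, 6, 0, 0, 0, 0, 8, 0]

```text
clock: 9.5
eef_pos: [553.9, 175.0, 165.3]
tool_rot: [-3.14, -0.001, 2.893]
force: [-0.5, 0.2, -1.2]
width: 0.1
gripper_force: 0.0
```

Run:
```python
from plan import *
s=monitor.read_state();print(s['clock'],s['eef_pos'])
m,p,d=look('wrist','wrist8')
```

```text
9.5 [553.88572993 174.98407463 165.33698886]
```

View pics/wrist8.png

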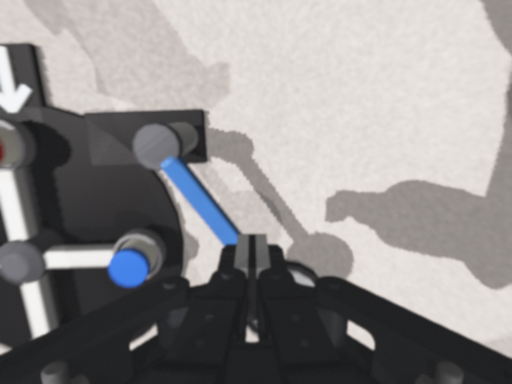

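The arm runs from (168,165) to beneath the fingertips at about (252,235). The calculated clearance is slim, so I'll shift 6 mm outward before going down.

Emit:
arm_command:
  series: [0, 0, 0.8, 0, 0, 0, 0, 0.8, 2, 0, 0, 0, 0.8, 5, 0, 0, 0, 0.8, 8, 0, 0, 0, 0.8, 9.1, 0]

```text
clock: 9.97
eef_pos: [555.9, 184.5, 74.7]
tool_rot: [-3.14, -0.002, 2.894]
force: [-0.2, 0.9, -0.4]
width: 0.1
gripper_force: 0.0
```

Emit:
arm_command:
  series: [0, 0, 0, 0, 0, 0, 0, -0.3, 0, 0, 0, 0, -0.8, 0, 0, 0, -0.1, -1.0, 0, 0, 0, -0.2, -1.2, 0, 0]

```text
clock: 10.38
eef_pos: [556.4, 172.3, 78.0]
tool_rot: [3.14, 0.002, 2.894]
force: [0.4, -0.5, 1.1]
width: 0.1
gripper_force: 0.0
```

```bash
cat > sweep.py <<'E'
import sys
from plan import *
s=monitor.read_state();q=s['eef_pos'];print(s['clock'],q,s['force'])
piv=np.array([496.5,122.3]);e=q[:2]-piv;r=np.hypot(*e);a=np.degrees(np.arctan2(e[1],e[0]));print(r,a)
a1,n=float(sys.argv[1]),int(sys.argv[2])
A=np.radians(np.linspace(a,a1,n+1));R=np.linspace(r,80,n+1)
P=piv+np.c_[R*np.cos(A),R*np.sin(A)]
show(P[1:],P[0])
E
python3 sweep.py -76 25
```

```text
10.3833 [556.39938919 172.34654253  77.97145502] [ 0.43274297 -0.4546361   1.09524843]
78.05506546106034 39.879096118458605
[(-0.5, -0.4), (-1.0, -0.8), (-1.4, -1.3), (-1.8, -1.8), (-2.1, -2.3)]
[(-0.3, -0.6), (-0.6, -1.1), (-0.8, -1.7), (-1.0, -2.3), (-1.1, -3.0)]
[(-0.1, -0.6), (-0.1, -1.3), (-0.0, -1.9), (0.0, -2.5), (0.2, -3.2)]
[(0.2, -0.6), (0.4, -1.2), (0.7, -1.8), (1.0, -2.3), (1.4, -2.9)]
[(0.4, -0.5), (0.9, -0.9), (1.4, -1.4), (1.9, -1.7), (2.4, -2.1)]
```

Emit:
arm_command:
  series: [0, -0.5, -0.4, 0, 0, 0, -1.0, -0.8, 0, 0, 0, -1.4, -1.3, 0, 0, 0, -1.8, -1.8, 0, 0, 0, -2.1, -2.3, 0, 0]

```text
clock: 10.8
eef_pos: [570.6, 144.5, 76.3]
tool_rot: [3.142, 0.0, 2.894]
force: [-0.2, 0.9, -0.3]
width: 0.3
gripper_force: 0.5
```

Emit:
arm_command:
  series: [0, -0.3, -0.6, 0, 0, 0, -0.6, -1.1, 0, 0, 0, -0.8, -1.7, 0, 0, 0, -1.0, -2.3, 0, 0, 0, -1.1, -3.0, 0, 0]

```text
clock: 11.22
eef_pos: [573.7, 113.2, 76.3]
tool_rot: [3.141, 0.0, 2.895]
force: [0.5, 1.8, -0.3]
width: -0.2
gripper_force: 0.6
```

Emit:
arm_command:
  series: [0, -0.1, -0.6, 0, 0, 0, -0.1, -1.3, 0, 0, 0, 0, -1.9, 0, 0, 0, 0, -2.5, 0, 0, 0, 0.2, -3.2, 0, 0]

```text
clock: 11.63
eef_pos: [563.8, 82.7, 76.4]
tool_rot: [3.141, 0.001, 2.895]
force: [-0.2, 1.3, -0.0]
width: -0.5
gripper_force: 0.5
```

Emit:
arm_command:
  series: [0, 0.2, -0.6, 0, 0, 0, 0.4, -1.2, 0, 0, 0, 0.7, -1.8, 0, 0, 0, 1.0, -2.3, 0, 0, 0, 1.4, -2.9, 0, 0]

```text
clock: 12.05
eef_pos: [542.9, 58.1, 76.4]
tool_rot: [3.141, 0.001, 2.895]
force: [0.9, 1.8, -0.6]
width: 0.4
gripper_force: 0.5
```

```bash
python3 sweep.py -76 5
python3 - <<'E'
from h import *
m,p,d=look('wrist','wrist9')
m,p,d=look('top','top9')
for A,c,l in blobs(cmask(p,'blue',80,40),40):
    q=ray(m,*c,96)
    if np.hypot(*(q-[496.5,122.3]))<160: print(A,c,q,np.degrees(np.arctan2(*(q-[496.5,122.3])[::-1])))
E
```

```text
12.05 [542.85020682  58.05270762  76.35858008] [ 0.86541779  1.78903215 -0.60709443]
79.22156430264333 -54.19202346308973
[(0.4, -0.5), (0.8, -0.9), (1.3, -1.3), (1.8, -1.6), (2.3, -2.0)]
```

View pics/wrist9.png

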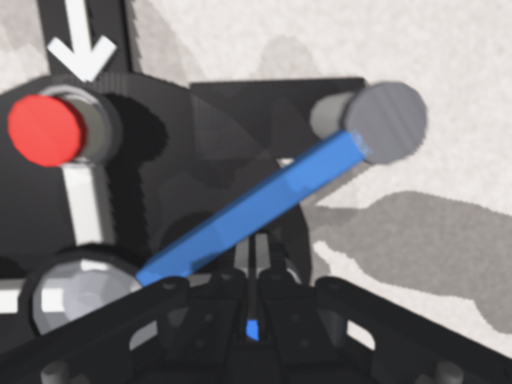

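The finger is driving the arm. The pivot is at (387,122), the arm runs to (150,280), the lens is near (78,300) and the red lid is at (47,130), so roughly 35° remain.

```bash
cat > ang.py <<'E'
import sys
from plan import *
n=sys.argv[1]
m,p,d=look('wrist',n) if len(sys.argv)<3 else (lambda z:(z,z['p'],z['d']))(dict(np.load(n+'.npz')))
ang=lambda v:np.degrees(np.arctan2(v[1],v[0])).round(2)
mk=cmask(p,'blue',100,60)
for A,c,l in blobs(mk,1500):
    P=np.array([ray(m,v,u,96) for u,v in np.argwhere(l)]);mu=P.mean(0)
    dv=np.linalg.svd(P-mu,full_matrices=False)[2][0]
    print('arm',A,c.round(),mu.round(1),'axis',ang(dv),'from piv',ang(mu-[496.5,122.3]))
for A,c,l in blobs(cmask(p,'red'),200): 
    q=ray(m,*c,64);print('red',A,c,q.round(1),'from piv',ang(q-[496.5,122.3]),np.hypot(*(q-[496.5,122.3])))
E
python3 ang.py wrist9 old
```

```text
arm 9217 [253. 209.] [517.9  64.2] axis 110.41 from piv -69.73
red 4465 [ 46.26629339 129.71422172] [464.8 -22.9] from piv -102.3 148.62268096046085
```

Emit:
arm_command:
  series: [0, 0.4, -0.5, 0, 0, 0, 0.8, -0.9, 0, 0, 0, 1.3, -1.3, 0, 0, 0, 1.8, -1.6, 0, 0, 0, 2.3, -2.0, 0, 0]

```text
clock: 12.57
eef_pos: [515.2, 44.6, 76.3]
tool_rot: [3.141, 0.0, 2.895]
force: [1.6, 0.4, -0.1]
width: -0.3
gripper_force: 0.4
```

Emit:
arm_command:
  series: [0, 0, 0, 0, 0, 0, 0, 0, 0, 0, 0, 0, 0, 0, 0, 0, 0, 0, 0, 0, 0, 0, 0, 0, 0]

```text
clock: 12.98
eef_pos: [516.0, 44.7, 76.2]
tool_rot: [3.142, 0.0, 2.895]
force: [-0.4, -0.1, 0.0]
width: 0.1
gripper_force: 0.0
```

```bash
python3 sweep.py -85 5; python3 ang.py wrist10; python3 chk.py 10
```

```text
12.9833 [515.96160066  44.67328834  76.24756322] [-0.36903472 -0.10331375  0.04753133]
80.02912134759114 -75.92560935807072
[(0.2, -0.1), (0.5, -0.2), (0.7, -0.3), (0.9, -0.4), (1.2, -0.5)]
arm 10322 [272. 213.] [494.2  58.3] axis -91.81 from piv -92.02
red 2076 [ 97.77745665 164.67870906] [459.7 -18.6] from piv -104.64 145.67338045392236
13.0333 [515.95395751  44.67577926  76.25147214] [ 0.39233261  0.00775208 -0.4116064 ]
wrist red [459.7 -18.6] red at 166.6
top green [ 544.1 -146.7] red at 167.5
top yellow [669.1 -66.7] red at 167.6
```

View pics/wrist10.png

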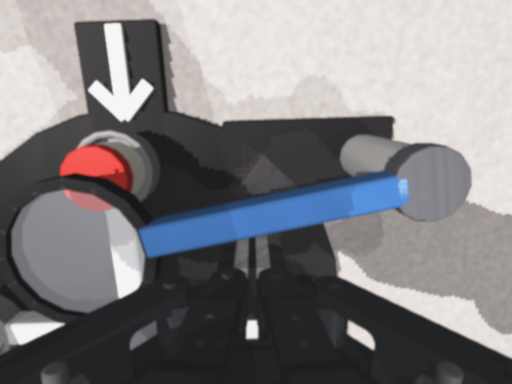

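The lens at (78,248) has reached the edge of the red lid, and about 10° remain.

Emit:
arm_command:
  series: [0, 0.2, -0.1, 0, 0, 0, 0.5, -0.2, 0, 0, 0, 0.7, -0.3, 0, 0, 0, 0.9, -0.4, 0, 0, 0, 1.2, -0.5, 0, 0]

```text
clock: 13.55
eef_pos: [503.1, 42.7, 76.4]
tool_rot: [3.141, 0.001, 2.895]
force: [1.5, -0.0, -1.2]
width: -0.0
gripper_force: 0.4
```

Emit:
arm_command:
  series: [0, 0, 0, 0, 0, 0, 0, 0, 0, 0, 0, 0, 0, 0, 0, 0, 0, 0, 0, 0, 0, 0, 0, 0, 0]

```text
clock: 13.97
eef_pos: [502.9, 42.6, 76.2]
tool_rot: [-3.141, -0.0, 2.895]
force: [-0.2, -1.0, 0.3]
width: -0.2
gripper_force: 0.0
```

```bash
cat >> ang.py <<'E'
# lens ring: dark circle around the lens, at z 94; lens centre = arm direction * 150
for A,c,l in blobs(mk,1500):
    P=np.array([ray(m,v,u,96) for u,v in np.argwhere(l)]);mu=P.mean(0)-[496.5,122.3]
    print('lens est',(np.array([496.5,122.3])+150*mu/np.hypot(*mu)).round(1))
E
python3 ang.py wrist11; python3 sweep.py -88 5
```

```text
arm 10245 [279. 221.] [485.2  58.7] axis -99.59 from piv -100.04
lens est [470.4 -25.4]
14.0167 [502.88751931  42.61740764  76.25058198] [-0.76536126 -0.28533309  0.05069033]
79.93820067918361 -85.4168535848192
[(0.1, -0.0), (0.1, -0.0), (0.2, -0.1), (0.3, -0.1), (0.3, -0.1)]
```

Emit:
arm_command:
  series: [0, 0.1, 0, 0, 0, 0, 0.1, 0, 0, 0, 0, 0.2, -0.1, 0, 0, 0, 0.25, -0.1, 0, 0, 0, 0.25, -0.1, 0, 0]

```text
clock: 14.43
eef_pos: [500.3, 42.3, 76.3]
tool_rot: [3.142, 0.0, 2.895]
force: [1.2, -0.1, -0.1]
width: 0.1
gripper_force: 0.2
```

Emit:
arm_command:
  series: [0, -0.5, 0, 0, 0, 0, -1.5, 0, 0, 0, 0, -2.5, 0, 0, 0, 0, -2.5, 0, -4, 0, 0, -2.5, 0, -8, 0]

```text
clock: 14.85
eef_pos: [522.8, 35.5, 154.1]
tool_rot: [-3.138, -0.007, 2.894]
force: [1.1, -0.2, 0.3]
width: -0.3
gripper_force: 0.0
```

Emit:
arm_command:
  series: [0, -2, 0, -3, 0, 0, -4, 0, -6, 0, 0, -6, 0, -8, 0, 0, -6, 0, -8, 0, 0, -6, 0, -8, 0]

```text
clock: 15.27
eef_pos: [583.9, 21.0, 237.2]
tool_rot: [3.141, 0.002, 2.894]
force: [-0.5, 0.6, -0.7]
width: -0.1
gripper_force: 0.0
```

Emit:
arm_command:
  series: [0, 0, 0, 0, 0, 0, 0, 0, 0, 0, 0, 0, 0, 0, 0, 0, 0, 0, 0, 0, 0, 0, 0, 0, 0]

```text
clock: 15.68
eef_pos: [582.1, 21.7, 235.7]
tool_rot: [-3.141, -0.001, 2.895]
force: [-0.2, -0.2, -0.1]
width: 0.2
gripper_force: 0.0
```

```bash
python3 ang.py wrist12; python3 chk.py 13
python3 - <<'E'
import cv2,numpy as np
a=cv2.imread('pics/wrist12.png');b=cv2.imread('pics/top13.png')[195:270,190:290]
cv2.imwrite('pics/both.png',np.vstack([cv2.resize(a[:230],(760,342)),cv2.resize(b,(340,255),interpolation=cv2.INTER_CUBIC).repeat(1,0) if 0 else cv2.copyMakeBorder(cv2.resize(b,(340,255),interpolation=cv2.INTER_CUBIC),0,0,0,420,cv2.BORDER_CONSTANT)]))
E
```

```text
arm 2645 [267.  64.] [486.1  58.6] axis -100.71 from piv -99.32
arm 1952 [488. 329.] [789.1 220.5] axis -127.84 from piv 18.56
lens est [472.2 -25.7]
lens est [638.7 170. ]
15.7333 [582.27539205  21.66698335 235.87976553] [ 0.20518456 -0.01434956 -0.23690116]
wrist green [ 545.7 -146.2] red at 168.3
wrist yellow [668.5 -66.4] red at 167.7
wrist blue [590.9  56.8] red at 166.6
top green [ 544.1 -146.7] red at 167.5
top yellow [669.1 -66.7] red at 167.6
```

View pics/both.png

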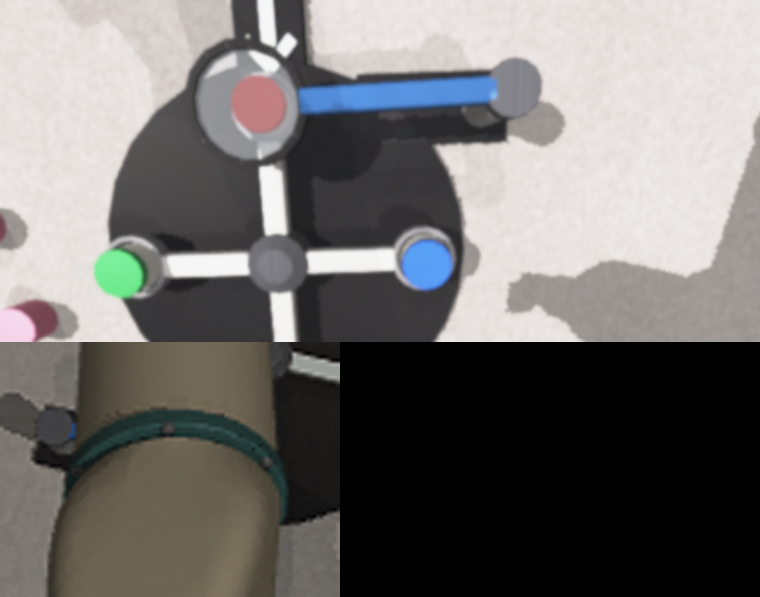

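The wrist view shows the lens ring nearly concentric with the red lid, but the robot blocks the top view. I'll swing aside to get a clear overhead measurement.

Emit:
arm_command:
  series: [0, -0.7, -3.5, 0, 0, 0, -1.3, -7, 0, 0, 0, -2, -10.5, 0, 0, 0, -2.6, -14, 0, 0, 0, -3.2, -17.3, 0, 0]

```text
clock: 16.25
eef_pos: [571.0, -156.1, 236.4]
tool_rot: [-3.141, 0.0, 2.894]
force: [0.2, -0.6, -0.5]
width: -0.1
gripper_force: 0.0
```

Emit:
arm_command:
  series: [0, -0.7, -3.5, 0, 0, 0, -1.3, -7, 0, 0, 0, -2, -10.5, 0, 0, 0, -2.6, -14, 0, 0, 0, -3.2, -17.3, 0, 0]

```text
clock: 16.67
eef_pos: [559.6, -331.8, 236.3]
tool_rot: [-3.141, -0.0, 2.894]
force: [0.4, -0.2, -0.8]
width: -0.1
gripper_force: 0.0
```

Run:
```python
from plan import *
s=monitor.read_state();print(s['clock'],s['eef_pos'])
m,p,d=look('top','top14');piv=np.array([496.2,122.2])
ang=lambda v:np.degrees(np.arctan2(v[1],v[0])).round(2)
for A,c,l in blobs(cmask(p,'blue',100,50),60):
    q=ray(m,*c,96);r=np.hypot(*(q-piv))
    P=np.array([ray(m,v,u,96) for u,v in np.argwhere(l)]);dv=np.linalg.svd(P-P.mean(0),full_matrices=False)[2][0]
    if r<110: print('arm',A,c,q,r,'axis',ang(dv),'frompiv',ang(q-piv))
h=hsv(p)
r=np.zeros(p.shape[:2],bool);r[210:255,225:280]=1
mk=((h[...,0]<10)|(h[...,0]>170))&(h[...,1]>70)&r
for A,c,l in blobs(mk,30): print('red',A,c,ray(m,*c,64),'frompiv',ang(ray(m,*c,64)-piv))
cv2.imwrite('pics/t14c.png',cv2.resize(p[200:275,195:290,::-1],None,fx=8,fy=8,interpolation=cv2.INTER_CUBIC))
```

```text
16.6667 [ 559.60938791 -331.83400874  236.30269419]
arm 115 [231.6173913  188.45217391] [582.72165588  56.76512003] 108.47912450322792 axis 163.4 frompiv -37.1
arm 202 [230.07425743 224.71782178] [483.60649318  57.80274306] 65.6170946910757 axis 79.24 frompiv -101.07
red 111 [259.34234234 233.75675676] [464.21585321 -21.81805076] frompiv -102.52
```

View pics/t14c.png

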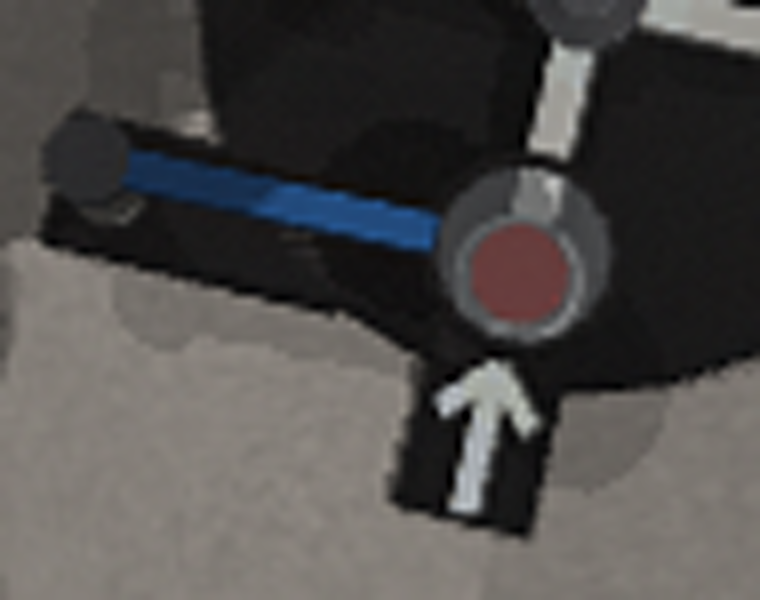

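The overhead view is now clear. In the crop the ring centre is at about (525,252) and the red lid at (520,270), with the pot square to the arrow. The lens still needs about 1.5° more.

Run:
```python
from plan import *
m=dict(np.load('top14.npz'))
for u,v in ((260.1,231.0),(259.8,231.3)): 
    q=ray(m,u,v,94);print('ring',q,np.degrees(np.arctan2(*(q-[496.2,122.2])[::-1])))
q=ray(m,195+86/8-.4,200+160/8-.4,96);print('piv',q)
s=monitor.read_state()['eef_pos'];print(s)
D=(np.array([522.8,40])-s[:2])/10;print(D@X,D@Y,s[2]-76)
```

```text
ring [468.84142249 -23.15210499] -100.65965591237284
ring [468.01843644 -22.36333343] -101.03104504782543
piv [495.83161395 124.70870577]
[ 557.02812833 -341.6082461   236.30482166]
12.631369653330454 36.1808335405956 160.30482166084138
```

Emit:
arm_command:
  series: [0, 1.3, 3.6, 0, 0, 0, 2.5, 7.2, 0, 0, 0, 3.8, 10.9, 0, 0, 0, 5, 14.5, 0, 0, 0, 6.3, 18.1, 0, 0]

```text
clock: 17.13
eef_pos: [543.0, -136.8, 236.3]
tool_rot: [3.141, 0.0, 2.894]
force: [1.1, 0.6, 0.1]
width: 0.1
gripper_force: 0.0
```

Emit:
arm_command:
  series: [0, 1.3, 3.6, 0, 0, 0, 2.5, 7.2, 0, 0, 0, 3.8, 10.9, 0, 0, 0, 5, 14.5, 0, 0, 0, 6.3, 18.1, 0, 0]

```text
clock: 17.55
eef_pos: [526.1, 54.2, 236.5]
tool_rot: [3.141, 0.0, 2.895]
force: [1.0, 0.3, -0.7]
width: -0.3
gripper_force: 0.0
```

Emit:
arm_command:
  series: [0, 0, 0, 0, 0, 0, 0, 0, 0, 0, 0, 0, 0, 3, 0, 0, 0, 0, 6.5, 0, 0, 0, 0, 10, 0]

```text
clock: 17.97
eef_pos: [527.5, 50.5, 136.1]
tool_rot: [3.141, 0.003, 2.893]
force: [0.8, 0.6, -0.7]
width: 0.2
gripper_force: 0.0
```

Emit:
arm_command:
  series: [0, 0, 0, 2, 0, 0, 0, 0, 4, 0, 0, 0, 0, 6, 0, 0, 0, 0, 6, 0, 0, 0, 0, 6, 0]

```text
clock: 18.38
eef_pos: [526.0, 50.6, 75.7]
tool_rot: [-3.14, -0.002, 2.893]
force: [-0.1, -0.5, 0.3]
width: 0.0
gripper_force: 0.0
```

```bash
python3 ang.py wrist15
python3 - <<'E'
from plan import *
s=monitor.read_state()['eef_pos'];print(s)
D=(np.array([498.3,42.0])-s[:2])/10;print(D@X,D@Y)
E
```

```text
arm 10372 [244. 172.] [485.1  57.8] axis -100.6 from piv -99.98
lens est [470.5 -25.4]
[526.87057741  51.02234673  76.73107862]
2.5512007489235926 -1.5722897213866875
```

Emit:
arm_command:
  series: [0, 0.5, -0.8, 0, 0, 0, 1.0, -1.6, 0, 0, 0, 1.6, -1.6, 0, 0, 0, 2.0, -1.6, 0, 0, 0, 2.2, -1.6, 0, 0]

```text
clock: 18.85
eef_pos: [500.4, 42.2, 76.8]
tool_rot: [3.141, -0.0, 2.895]
force: [0.2, -0.1, 0.3]
width: 0.2
gripper_force: 0.0
```

Emit:
arm_command:
  series: [0, 0.1, 0, 0, 0, 0, 0.2, 0, 0, 0, 0, 0.3, 0, 0, 0, 0, 0.35, 0, 0, 0, 0, 0.35, 0, 0, 0]

```text
clock: 19.27
eef_pos: [498.0, 43.1, 76.3]
tool_rot: [3.141, 0.0, 2.895]
force: [1.3, 0.9, -0.8]
width: 0.1
gripper_force: 0.3
```

```bash
python3 -c "
from h import *
print(monitor.read_state()['eef_pos'])";python3 ang.py wrist16
```

```text
[498.02222675  43.13226591  76.28362921]
arm 10199 [280. 225.] [482.1  59.2] axis -102.3 from piv -102.82
lens est [463.2 -24. ]
```

Emit:
arm_command:
  series: [0, -0.5, 0, 0, 0, 0, -1.5, 0, 0, 0, 0, -2.5, 0, 0, 0, 0, -2.5, 0, -4, 0, 0, -2.5, 0, -8, 0]

```text
clock: 19.73
eef_pos: [520.3, 36.2, 154.0]
tool_rot: [-3.138, -0.008, 2.894]
force: [-0.2, -0.3, 1.2]
width: -0.1
gripper_force: 0.0
```

Emit:
arm_command:
  series: [0, 0, 0, -4, 0, 0, 0, 0, -8, 0, 0, -0.6, -3.5, -8, 0, 0, -1.8, -7, -8, 0, 0, -3, -10.5, -8, 0]

```text
clock: 20.15
eef_pos: [525.8, -73.0, 237.4]
tool_rot: [3.141, 0.002, 2.897]
force: [0.7, -0.0, -0.3]
width: 0.1
gripper_force: 0.0
```

Emit:
arm_command:
  series: [0, -0.7, -3.5, 0, 0, 0, -1.3, -7, 0, 0, 0, -2, -10.5, 0, 0, 0, -2.6, -14, 0, 0, 0, -3.2, -17.3, 0, 0]

```text
clock: 20.57
eef_pos: [513.6, -250.1, 236.1]
tool_rot: [-3.141, -0.001, 2.894]
force: [0.5, -0.2, 0.2]
width: 0.3
gripper_force: 0.0
```

Emit:
arm_command:
  series: [0, -0.7, -3.5, 0, 0, 0, -1.3, -7, 0, 0, 0, -2, -10.5, 0, 0, 0, -2, -10.5, 0, 0, 0, -2, -10.5, 0, 0]

```text
clock: 20.98
eef_pos: [506.5, -357.6, 235.7]
tool_rot: [-3.141, -0.001, 2.89]
force: [0.5, 0.6, 0.5]
width: -0.3
gripper_force: 0.0
```

Run:
```python
from plan import *
s=monitor.read_state();print(s['clock'],s['eef_pos'])
m,p,d=look('top','top17')
ang=lambda v:np.degrees(np.arctan2(v[1],v[0])).round(2)
h=hsv(p);r=np.zeros(p.shape[:2],bool);r[200:255,215:280]=1
piv=np.array([496.2,122.2])
for A,c,l in blobs(cmask(p,'blue',100,50)&r,60):
    P=np.array([ray(m,v,u,96) for u,v in np.argwhere(l)]);dv=np.linalg.svd(P-P.mean(0),full_matrices=False)[2][0]
    print('arm',A,'axis',ang(dv),'frompiv',ang(P.mean(0)-piv))
mk=((h[...,0]<10)|(h[...,0]>170))&(h[...,1]>70)&r
for A,c,l in blobs(mk,30): print('red',A,c,ray(m,*c,64),ang(ray(m,*c,64)-piv))
g=(h[...,2]>50)
# ring pixels: dark grey ring around lens, compare with pre-lens image
d0=np.abs(p.astype(int)-np.load('top14.npz')['p']).max(2)
print(blobs((d0>25)&r,5).__len__())
cv2.imwrite('pics/t17c.png',cv2.resize(p[200:275,195:290,::-1],None,fx=8,fy=8,interpolation=cv2.INTER_CUBIC))
for k,c in pots('top',60).items(): print(k,c.round(1),ang(c-[566.8,-44.2]))
```

```text
20.9833 [ 506.5134925  -357.56839645  235.67831424]
arm 175 axis 77.16 frompiv -102.63
red 111 [259.34234234 233.75675676] [464.21585321 -21.81805076] -102.52
6
green [ 544.1 -146.8] -102.45
yellow [669.8 -67.6] -12.79
blue [589.2  58.2] 77.65
```

View pics/t17c.png

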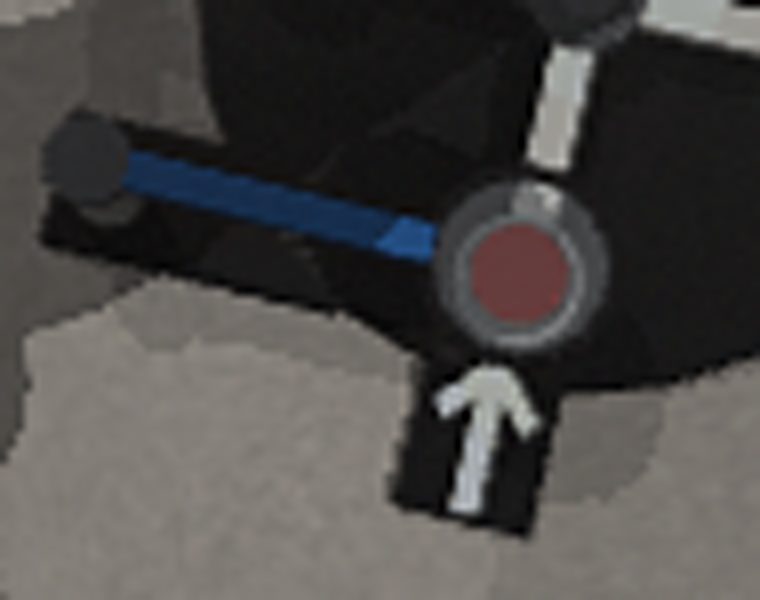

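The overhead crop shows the lens ring centred over the red lid at (520,270), with the arm at -102.6° against a target of -102.5°. The pot is square to the arrow and the hand is clear.

```bash
python3 -c "
from cell import workorder
print(workorder.finish_job())"
```

```text
the job is handed in; nothing more can be done
None
```

The job is handed in at about 21 s: by the last overhead measurement the red-lidded pot stands within about 1° of the pointer line and the lens within about 1° of centred over it, both at rest with the hand clear.

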